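# Lock the grinding jar on the mill and check its freewheel

## Task

Fit the steel grinding jar to the bench mill: lower its two lugs through the gaps in the hub's collar and turn it clockwise (seen from above) until it is locked fully home; the ratchet holds the hub against that turn. Then check the freewheel: turn the locked jar back anticlockwise by about a quarter turn, so that the hub runs loose with it, and let go. The jar stays locked, upright and still; keep it upright on the way and leave the other things where they are.

Things in the scene. Friction and masses are not known exactly. Their poses are not given: they have to be found in the camera images.
- jar: the grinding jar, 116 mm tall, 0.36 to 0.6 kg: steel body 57 mm across, ribbed black lid 60 mm across (fixed to it) from 80 to 116 mm height; grip the lid from above, at any yaw. Foot 61 mm across with two lugs, along its own +x and -x. The orange bar on the lid lies along x, over the lugs. Origin: centre of the underside, z up. A half turn makes no difference.
- jar_lug (a point): the outer end of the lug on the jar's own +x: 38.5 mm from its axis, 7 mm above its underside. Each of the two steel lugs is about 18 mm wide (30 degrees) and spans heights 4 to 10.5 mm of the jar
- hub: the mill's turning hub with an aluminium collar 95 mm across, open at the top. Origin: on the turning axis, on the collar's floor, 63 mm above the worktop, z up; the rim is 19 mm above the floor. Lips (opening 67 mm across) overhang the floor at 13.5 to 18.5 mm height and leave two gaps, centred 55 and 235 degrees anticlockwise from the hub's x axis
- hub_gap (a point): centre of one of the two gaps in the lips, level with the lips' top, 37.5 mm from the axis; the other lies across the axis. A gap is 42 degrees (27 mm) wide, under an orange band on the rim. With its lugs in the gaps the jar stands on the collar's floor; it then turns 55 degrees clockwise in the hub: the lugs run under the lips, click past sprung balls (0.3 N m) and meet stops
- hub_mark (a point): one of the two red lines on the rim: 44 mm from the axis on the hub's own +x, 19 mm above the hub's origin. Fully home, the jar's x axis (orange bar) points along the hub's x axis, either way round: the bar points at the red lines. The sprung balls then hold the jar to the hub, so turning the jar anticlockwise carries the hub along
- mill: the bench mill, fixed: white housing 174 x 172 mm, 48 mm high, motor hump 80 mm high from 62 to 100 mm behind the hub axis. Origin on the worktop under the axis, x to its back. A 24-tooth ratchet ring under the collar and a brass pawl let the hub turn anticlockwise from above (drag about 0.05 N m) and stop it clockwise, after up to 15 degrees of play
- bottle_elute: small white bottle with yellow cap, 48 x 85 mm, a bystander; origin under its centre
- cup_yellow: sample cup with yellow lid, 62 x 62 mm, a bystander; origin under its centre
- cup_red: sample cup with red lid, 62 x 62 mm, a bystander; origin under its centre
- timer: grey bench timer with three buttons, 66 x 62 x 19 mm, a bystander; origin under its centre
- petri: petri dish, 91 mm across, 15 mm high, a bystander; origin under its centre
There are look-alikes about, which are no part of the job. Of the things that look like the jar, the smallest one is meant.

How it is judged:
On the way, in this order (a step that is already met when the one before it is completed fails the run):
1. the jar stands on the collar's floor, lugs in the gaps (z of jar in the frame of hub below 0.004 m and horizontal distance between jar and hub below 0.007 m and angle between jar's own z axis and vertical below 0.1 rad), for 0.1 s.
2. the jar is turned clockwise to its locked place (within 7 degrees of home) (z of jar in the frame of hub below 0.005 m and horizontal distance between jar and hub below 0.007 m and angle between the x axis of jar and the x axis of hub, either way round below 0.12 rad), for 0.2 s.
3. the locked jar has carried the hub round the free way (anticlockwise) to at least 45 degrees from where the hub began (distance of hub_mark from where it was at the start of the episode above 0.0335 m and angle between the x axis of jar and the x axis of hub, either way round below 0.12 rad), for 0.1 s.
At the end, for the whole second after the job is handed in: The jar stands upright on the collar's floor (within 4 mm in height, 7 mm of the axis), locked within 7 degrees of home, at rest, and the hub has been carried anticlockwise so that its red line is at least 33.5 mm (45 degrees) from where it was at the start (all of step 1 and all of step 3 and linear speed of jar below 0.02 m/s and angular speed of jar below 0.1 rad/s); the robot touches nothing.
It fails at once if the jar is tipped over or dropped on its side (angle between jar's own z axis and vertical above 0.6 rad).
It fails at once if a bystander is pushed away by more than 30 mm (distance of any of bottle_elute, cup_yellow, cup_red, timer, petri from where it was at the start of the episode above 0.03 m).
It also fails if it takes over 58 s, if anything falls off the work surface, if the arm or the gripper's body presses on something with over 40 N, if the wrist force passes 120 N, or if a joint passes its speed limit or range.

## Robot

A 6-joint arm with a two-finger parallel gripper is mounted at the origin on a cart in front of the work surface, level with it; the furniture and walls round the work are solid. World frame = base frame: x ahead of the robot, y to its left, z up, the work surface at z = 0. Lengths are in m, angles in rad, forces in N, time in s.
With the tool pointing down it reaches from about 0.35 to 0.775 m from the base axis. Payload 5.5 kg.
Tool frame: the origin (TCP) lies between the finger pads; the fingertips stand 17 mm ahead of it and the grasp point (between the pads) lies 2 mm behind it (env.finger_overhang is the distance from the TCP to the fingertips, in m); z points along the fingers, y is the line along which they close (so a half turn about z gives the same grasp; the last joint's range is limited). The gripper opens to 85 mm and grips with 20 to 120 N. Pads are 22 mm wide; open, the fingers measure 114 mm over their backs; the gripper's body (76 mm by 85 mm) begins 54 mm behind the grasp point. The pads swing forward as they close: fully open they stand 13 mm farther back than shut.
Start: joints at [1.108, 0.313, 0.046, 1.304, 0, 1.431], TCP at [0.182, 0.545, 0.248] pointing down, gripper open.
Joint ranges: [-2.76, 2.76], [-0.86, 1.69], [-1.03, 1.26], [-2.2, 2.34], [-1.47, 1.5], [-3.14, 3.14]. Speed limits (rad/s): [2.57, 2.57, 3.14, 3.14, 3.14, 3.14].

## Interface

Orientations are given as a unit quaternion [w, x, y, z].
In Python, from workcell import env gives the robot as it stands. The module is installed in compiled form; this text tells all that it offers.
- The arm moves only by the shell command python3 -m pendant 'ROWS' [FORCE]. ROWS is JSON, a list of rows, each a list of 5 numbers: the gripper's target within -1 to 1 (fully open at 1, half-way at 0, shut at -1), then the shift along the tool's x, y, z in m, then the turn about the tool's z in rad. A call has 1 to 8 rows; each row shifts and turns the commanded pose from where the row before left it, along the tool's axes as they then stand; what a row does not reach is not made up. A row lasts 1/8 s, in which the tool goes at most 62.5 mm and 10.7 degrees, less where a joint would pass 70% of its speed; a pose out of reach is approached as far as the arm can. A call with a gripper value outside its range is refused whole. The fingers move at their own pace and stop on an object; FORCE is the grip in N (left out, the last holds). Time passes only in rows, so rows that do not move let the fingers close. It gives the time, the measured TCP pose, the force, the opening and the grip force at its end, in the units of the state.
- env.get_state(): the state, without advancing time (a new reading comes with each control period).
- env.read_camera(name): name is "scene" or "top"; returns the picture (384x512x3 uint8, red, green, blue); there is no depth.
- env.calibration(name): a dict with "K" (3x3 intrinsics, pixels), "T" (4x4, takes a point from camera to world coordinates). Camera axes: x right, y down, z forward; pixel columns grow to the right and rows downward; lengths in m; the calibration is good to about 2 mm. A picture is of the moment at which its call begins. calibration takes no time and is no camera call.
- env.hand_in(): hands the job in; it is judged then, once.
Trained networks look in the newest picture that a camera, given by its name, has taken for a name from the list of things; names that differ only in an ending like _2 or _b are one class to them, and where a whole thing is asked for, a point or a joint stands for the part that bears it (a point fixed in the world has none). Each returns a list of dicts, best first, with "score" (0 to 1); they miss things now and then, are a little off and sometimes report something else, mostly with a low value. They report only what shows in the picture. A call takes as long as a camera call. They do not tell look-alikes from the thing itself.
- env.recognise(camera, label): "centre" ([column, row] in pixels, amid what is visible of it).
The state is a dict: "clock": time; "joint_pos": joint angles; "qvel": joint speeds; "tau": joint torques, N m; "tcp_pos": TCP position; "orientation": TCP orientation; "wrist_force": force on the tool from outside, world axes, zero at the start; "ft_torque": the same for the moment, N m; "finger_gap": finger opening in m; "grip_force": force on a finger pad.
Only numpy, scipy, OpenCV 4.12 (cv2) and the standard library are available. Lean on these libraries where they do the work, as an engineer would, in place of code of your own. Each camera call takes 0.05 s, during which the arm holds its last target. There are 200 camera calls.

## Working session

There is one attempt and no reset: what is moved stays moved. The work goes in short steps, Python scripts to look and compute and a shell command to move; the robot and the scene stay as the last step left them, time stands still between calls to the robot, and variables do not carry over. Pictures are saved under pics/ and viewed, at most 10 in all, crops included, and the job is handed in when it is done.

```bash
mkdir -p pics
cat > h.py <<'E'
import numpy as np,cv2
from workcell import env
def ray(cam,px,z):
    c=env.calibration(cam);K=np.array(c["K"]);T=np.array(c["T"])
    d=T[:3,:3]@np.linalg.solve(K,[px[0],px[1],1]);o=T[:3,3]
    return o+d*(z-o[2])/d[2]
def proj(cam,p):
    c=env.calibration(cam);K=np.array(c["K"]);T=np.array(c["T"])
    q=K@(T[:3,:3].T@(np.array(p)-T[:3,3]));return q[:2]/q[2]
def save(cam,n):
    im=env.read_camera(cam);cv2.imwrite(f"pics/{n}.png",im[:,:,::-1]);return im
E
python3 - <<'E'
from h import *
a=save("scene","s0");b=save("top","t0")
cv2.imwrite("pics/b0.png",cv2.resize(np.vstack([a,b]),(800,1200))[:,:,::-1]) 
for cam in("top","scene"):
    print(cam,np.round(env.calibration(cam)["T"],3).tolist(),np.round(env.calibration(cam)["K"],0).tolist())
    for l in("jar","jar_lug","hub","hub_gap","hub_mark","mill"):
        print(l,[(np.round(d["centre"]).tolist(),round(d["score"],2)) for d in env.recognise(cam,l)][:4])
print(env.get_state())
E
```

```text
top [[-0.011, -0.993, 0.114, 0.497], [-1.0, 0.011, 0.003, 0.113], [-0.004, -0.114, -0.994, 1.057], [0.0, 0.0, 0.0, 1.0]] [[364.0, 0.0, 249.0], [0.0, 364.0, 195.0], [0.0, 0.0, 1.0]]
jar [([177.0, 243.0], 0.95)]
jar_lug [([228.0, 260.0], 0.98), ([181.0, 245.0], 0.91), ([224.0, 209.0], 0.8)]
hub [([353.0, 220.0], 0.59)]
hub_gap []
hub_mark [([356.0, 222.0], 0.83)]
mill []
scene [[0.67, -0.656, 0.347, 0.105], [-0.742, -0.588, 0.322, -0.334], [-0.007, -0.473, -0.881, 1.349], [0.0, 0.0, 0.0, 1.0]] [[472.0, 0.0, 268.0], [0.0, 472.0, 198.0], [0.0, 0.0, 1.0]]
jar [([214.0, 228.0], 0.75), ([246.0, 195.0], 0.72), ([200.0, 192.0], 0.6)]
jar_lug [([220.0, 231.0], 0.88), ([198.0, 187.0], 0.83), ([244.0, 192.0], 0.56)]
hub [([329.0, 282.0], 0.77)]
hub_gap [([330.0, 280.0], 0.68)]
hub_mark [([330.0, 278.0], 0.63)]
mill [([329.0, 279.0], 0.77)]
{'clock': 0.7, 'joint_pos': array([ 1.10838556e+00,  3.13168823e-01,  4.61254289e-02,  1.30360586e+00,
       -1.90131876e-05,  1.43117543e+00]), 'qvel': array([ 0.00011424,  0.00276909,  0.00020009, -0.00194541,  0.00075447,
       -0.00103936]), 'tau': array([ 2.31398180e-04, -4.80287361e+01,  2.98750162e+01, -1.54767777e-04,
       -7.89467504e-05, -1.34155343e-06]), 'tcp_pos': array([0.18244488, 0.54533794, 0.24835135]), 'orientation': array([3.08816217e-05, 1.60695167e-01, 9.87004082e-01, 6.74101166e-05]), 'wrist_force': array([-0.25672942, -0.03068174,  0.73383602]), 'ft_torque': array([-0.04184197,  0.01507923,  0.0596942 ]), 'grip_force': 0.0, 'finger_gap': 0.08568600229451906}
```

View pics/t0.png

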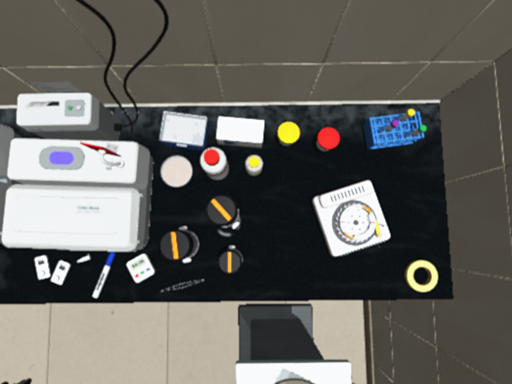

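View pics/s0.png

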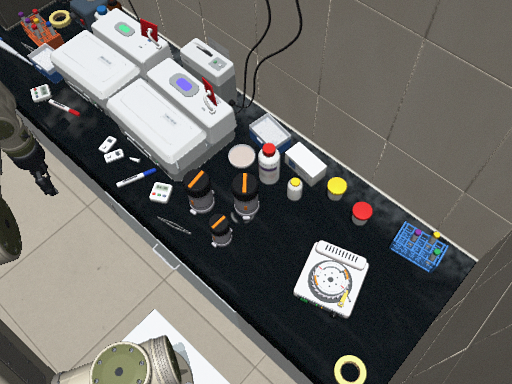

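Both pictures show three jar-like things: top (221,209), (176,244) and (230,261); in scene these are (246,190), (199,190) and (221,231). The smallest is at top (230,261) / scene (221,231). The mill is at top (353,220) / scene (331,282). Next I check the choice in one close crop.

Run:
```python
from h import *
t=cv2.imread("pics/t0.png");s=cv2.imread("pics/s0.png")
c=lambda im,x,y,w,h:cv2.resize(im[y:y+h,x:x+w],(400,300),interpolation=cv2.INTER_CUBIC)
cv2.imwrite("pics/c0.png",np.vstack([np.hstack([c(t,170,200,80,60+20)if 0 else c(t,190,230,80,60),c(s,180,200,80,60)]),np.hstack([c(t,300,175,100,75+10),c(s,285,235,100,85)])]))
for p in((221,209),(176,244),(230,261)): print(ray("top",p,.116))
print(ray("scene",(219,221),.116)); print(ray("top",(356,222),.082),ray("scene",(330,281),.082))
```

```text
[0.56929083 0.18933131 0.116     ]
[0.48059957 0.30494262 0.116     ]
[0.43616251 0.16662066 0.116     ]
[0.4399976  0.16901622 0.116     ]
[ 0.53313532 -0.16845027  0.082     ] [ 0.5245071  -0.17703934  0.082     ]
```

View pics/c0.png

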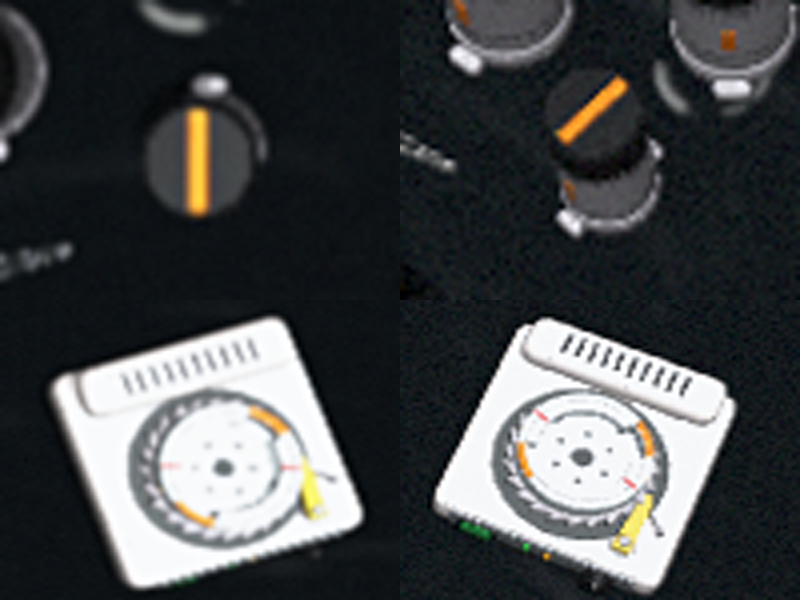

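The crop confirms the choice: the small jar has its bar close to world x, and its lugs are at its foot. In the hub crop (bottom left), the red lines run nearly horizontal through (168,466) and (290,468), and the orange gap bands are at (268,420) and (195,514). Next I measure these exactly.

```bash
cat >> h.py <<'E'
def blobs(im,roi,kind,amin=4):
    x,y,w,h=roi;c=im[y:y+h,x:x+w].astype(int);r,g,b=c[...,0],c[...,1],c[...,2]
    if kind=="orange": m=(r>150)&(r-b>90)&(r-g>35)&(g-b>30)
    else: m=(r-g>35)&(abs(g-b)<25)&(r>120)
    n,l,st,ce=cv2.connectedComponentsWithStats(m.astype(np.uint8),connectivity=8)
    return [(ce[i]+[x,y],st[i,4],np.argwhere(l==i)[:,::-1]+[x,y]) for i in range(1,n) if st[i,4]>=amin]
def bar(im,cam,roi,z):
    c,a,p=max(blobs(im,roi,"orange"),key=lambda t:t[1])
    P=np.array([ray(cam,q,z)[:2] for q in p]);m=P.mean(0)
    u,s,v=np.linalg.svd(P-m);return m,np.degrees(np.arctan2(v[0,1],v[0,0]))%180,a
E
python3 - <<'E'
from h import *
t=cv2.imread("pics/t0.png")[:,:,::-1];s=cv2.imread("pics/s0.png")[:,:,::-1]
print(bar(t,"top",(215,245,30,32),.116),bar(s,"scene",(205,210,30,22),.116))
for im,cam,roi in((t,"top",(325,195,55,50)),(s,"scene",(300,255,60,55))):
  for k in("orange","red"):
    for c,a,p in blobs(im,roi,k,2): print(cam,k,c.round(1),a,ray(cam,c,.082).round(4))
E
```

```text
(array([0.43369048, 0.16800029]), np.float64(179.75828497967277), np.int32(82)) (array([0.43720207, 0.16975471]), np.float64(0.3659012227830374), np.int32(49))
top orange [367.  208.8] 27 [ 0.5682 -0.1994  0.082 ]
top orange [348.1 235.7] 16 [ 0.497  -0.1459  0.082 ]
top red [371.5 222. ] 4 [ 0.5327 -0.2098  0.082 ]
scene orange [345.9 273.6] 21 [ 0.5711 -0.1966  0.082 ]
scene orange [315.4 280.3] 16 [ 0.499  -0.1457  0.082 ]
scene red [319.7 267.3] 7 [ 0.5366 -0.1305  0.082 ]
scene red [342.  286.5] 6 [ 0.5343 -0.2115  0.082 ]
```

Measured: jar at about (0.4355, 0.169) with bar yaw about 0°. Hub at about (0.534, -0.172), with gap yaw about -36.5°. Tool yaw is 161.5°, which keeps the last joint in range for the whole job. First move is to above the jar.

```bash
python3 -m pendant '[[1,-0.045,-0.0345,0,0],[1,-0.045,-0.0345,0,0],[1,-0.045,-0.0345,0,0],[1,-0.045,-0.0345,0,0],[1,-0.045,-0.0345,0,0],[1,-0.045,-0.0345,0,0],[1,-0.045,-0.0345,0,0],[1,-0.045,-0.0345,0,0]]' 60; python3 -m pendant '[[1,0,0,0,0],[1,0,0,0,0]]'
```

```text
clock: 1.7
tcp_pos: [0.4372, 0.1678, 0.2486]
orientation: [0.0, 0.161, 0.987, 0.0]
wrist_force: [0.5, 0.5, 0.2]
finger_gap: 0.0853
grip_force: 0.0
clock: 1.95
tcp_pos: [0.436, 0.1693, 0.2483]
orientation: [-0.0, 0.161, 0.987, 0.0]
wrist_force: [-0.2, 0.2, -0.9]
finger_gap: 0.0852
grip_force: 0.0
```

```bash
python3 -m pendant '[[1,0,0,0.04,0],[1,0,0,0.04,0],[1,0,0,0.04,0],[1,0,0,0.03,0],[1,0,0,0,0]]' && python3 -m pendant '[[-1,0,0,0,0],[-1,0,0,0,0],[-1,0,0,0,0],[-1,0,0,0,0],[-1,0,0,0,0],[-1,0,0,0,0]]' 70
python3 - <<'E'
from h import *
save("scene","s1")
im=cv2.imread("pics/s1.png")[150:270,150:310];cv2.imwrite("pics/c1.png",cv2.resize(im,(800,600),interpolation=cv2.INTER_CUBIC))
E
```

```text
clock: 2.58
tcp_pos: [0.4333, 0.1704, 0.0965]
orientation: [-0.002, 0.159, 0.987, -0.001]
wrist_force: [-0.8, -0.3, 0.2]
finger_gap: 0.0852
grip_force: 0.0
clock: 3.32
tcp_pos: [0.4374, 0.1698, 0.1004]
orientation: [0.001, 0.161, 0.987, 0.001]
wrist_force: [-1.4, -0.1, 5.2]
finger_gap: 0.0582
grip_force: 74.3
```

View pics/c1.png

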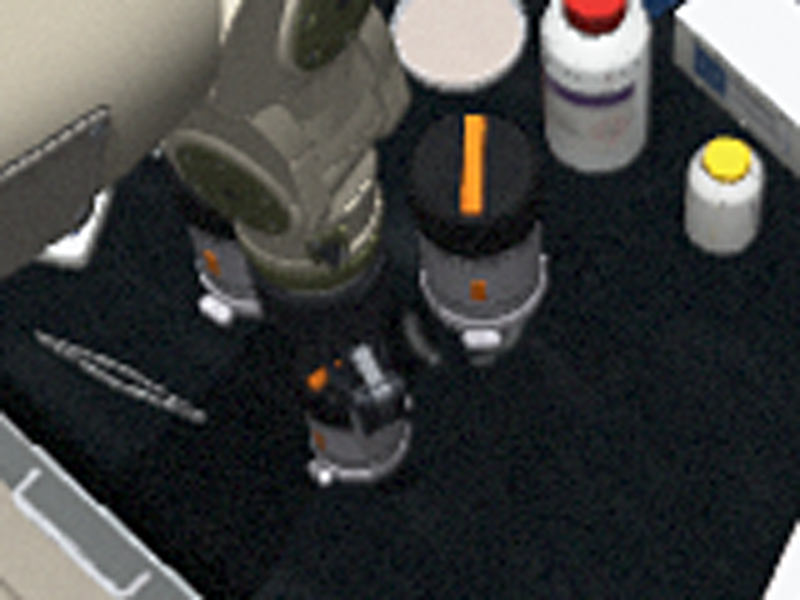

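The jar is gripped: the opening is 58 mm and the foot and lug show at crop (325,470). Now lift and turn it 36.5° clockwise.

```bash
python3 -m pendant '[[-1,0,0,-0.02,0],[-1,0,0,-0.03,0.16],[-1,0,0,-0.03,0.16],[-1,0,0,-0.03,0.16],[-1,0,0,-0.02,0.16],[-1,0,0,0,0],[-1,0,0,0,0]]'
python3 - <<'E'
from h import *
from scipy.spatial.transform import Rotation as R
s=env.get_state();q=s["orientation"];M=R.from_quat([*q[1:],q[0]]).as_matrix()
print(M.T@(np.array([.534,-.172,s["tcp_pos"][2]])-s["tcp_pos"]),s["tcp_pos"],np.degrees(np.arctan2(M[1,0],M[0,0])))
E
```

```text
clock: 4.25
tcp_pos: [0.4357, 0.1693, 0.2276]
orientation: [-0.0, 0.462, 0.887, -0.0]
wrist_force: [-0.7, -0.2, -5.5]
finger_gap: 0.0582
grip_force: 76.7
[-3.35993862e-01 -1.15171060e-01 -6.56624027e-05] [0.43569849 0.16931081 0.22757414] 124.98755061578512
```

```bash
python3 -m pendant '[[-1,-0.03,-0.0105,0,0],[-1,-0.051,-0.0175,0,0],[-1,-0.051,-0.0175,0,0],[-1,-0.051,-0.0175,0,0],[-1,-0.051,-0.0175,0,0],[-1,-0.051,-0.0175,0,0],[-1,-0.051,-0.0170,0,0],[-1,0,0,0,0]]'; python3 -m pendant '[[-1,0,0,0.03,0],[-1,0,0,0,0],[-1,0,0,0,0]]'
python3 - <<'E'
from h import *
a=save("scene","s2");b=save("top","t2")
c=lambda im,x,y,w,h:cv2.resize(im[y:y+h,x:x+w],(400,400),interpolation=cv2.INTER_CUBIC)[:,:,::-1]
z=env.get_state()["tcp_pos"][2]-.1004
print(z,[proj(k,[.534,-.172,z+.116]) for k in("top","scene")])
cv2.imwrite("pics/c2.png",np.hstack([c(b,310,175,90,90),c(a,285,220,90,90)]))
for im,cam,roi in((b,"top",(315,185,75,60)),(a,"scene",(290,235,75,75))):
    for c_,n,p in blobs(im,roi,"orange",3): print(cam,c_.round(1),n,ray(cam,c_,z+.116).round(4),ray(cam,c_,.082).round(4))
E
```

```text
clock: 5.25
tcp_pos: [0.5341, -0.1758, 0.2261]
orientation: [-0.001, 0.464, 0.886, -0.0]
wrist_force: [-0.4, 1.3, -4.1]
finger_gap: 0.0585
grip_force: 76.8
clock: 5.62
tcp_pos: [0.5335, -0.1713, 0.1983]
orientation: [-0.001, 0.462, 0.887, 0.0]
wrist_force: [-0.1, 0.9, -5.3]
finger_gap: 0.0584
grip_force: 76.9
0.09887429880694142 [array([374.06686673, 219.31175171]), array([336.50069945, 260.41578473])]
top [369.9 225.2] 23 [ 0.5205 -0.1617  0.2149] [ 0.5242 -0.205   0.082 ]
top [347.8 235.3] 22 [ 0.4981 -0.11    0.2149] [ 0.4982 -0.1452  0.082 ]
scene [328.5 261. ] 10 [ 0.5192 -0.1579  0.2149] [ 0.5678 -0.1372  0.082 ]
scene [346.2 274.2] 17 [ 0.5213 -0.2127  0.2149] [ 0.5701 -0.1984  0.082 ]
scene [315.4 279.8] 20 [ 0.4584 -0.1646  0.2149] [ 0.4999 -0.1447  0.082 ]
```

View pics/c2.png

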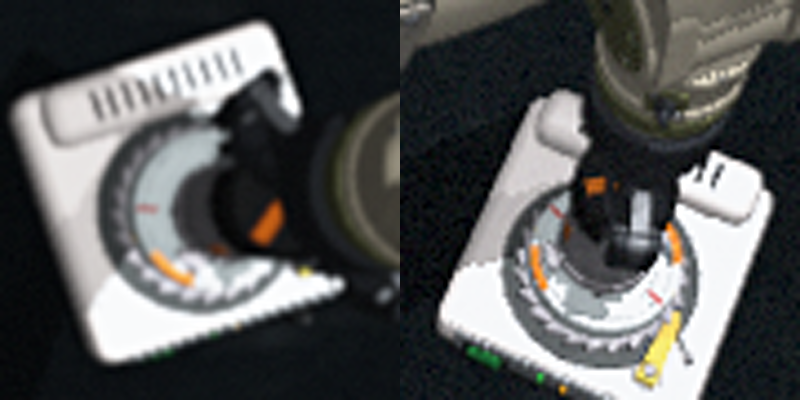

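The jar hangs over the hub at the right yaw: its bar end shows in the top crop at (267,222), on the expected line to within 1 mm. Now lower it in steps.

```bash
python3 -m pendant '[[-1,0,0,0.01,0],[-1,0,0,0.006,0],[-1,0,0,0.005,0],[-1,0,0,0,0]]';python3 -m pendant '[[-1,0,0,0.005,0],[-1,0,0,0,0]]'
```

```text
clock: 6.22
tcp_pos: [0.5335, -0.172, 0.1766]
orientation: [-0.001, 0.463, 0.886, 0.0]
wrist_force: [0.2, -0.7, -4.5]
finger_gap: 0.0582
grip_force: 76.9
clock: 6.48
tcp_pos: [0.5336, -0.172, 0.1719]
orientation: [-0.0, 0.463, 0.886, 0.0]
wrist_force: [-0.1, 0.7, -5.6]
finger_gap: 0.0587
grip_force: 76.9
```

```bash
python3 -m pendant '[[-1,0,0,0.004,0],[-1,0,0,0.003,0],[-1,0,0,0.002,0],[-1,0,0,0,0],[-1,0,0,0,0]]'
```

```text
clock: 7.1
tcp_pos: [0.5339, -0.1722, 0.1635]
orientation: [0.0, 0.463, 0.886, -0.0]
wrist_force: [-0.7, 0.4, -1.8]
finger_gap: 0.0582
grip_force: 77.5
```

Seated: TCP z is 0.1635 and the weight has come off. Turn clockwise.

```bash
python3 -m pendant '[[-1,0,0,0,0.15],[-1,0,0,0,0.15],[-1,0,0,0,0.15],[-1,0,0,0,0.15],[-1,0,0,0,0.15],[-1,0,0,0,0.15],[-1,0,0,0,0]]'; python3 -c "
from workcell import env;s=env.get_state();print(s['ft_torque'],s['tau'][5])"
```

```text
clock: 7.98
tcp_pos: [0.5346, -0.1729, 0.1636]
orientation: [0.001, 0.802, 0.597, 0.0]
wrist_force: [1.8, -2.6, -4.3]
finger_gap: 0.0582
grip_force: 77.0
[-0.74396946 -0.26532822 -0.05617093] 0.4514555912464857
```

```bash
for i in 1; do python3 -m pendant '[[-1,0,0,0,0.07],[-1,0,0,0,0]]' | grep -E "ori|force"; python3 -c "
from workcell import env;s=env.get_state();print(s['ft_torque'],s['tau'][5])"; done
python3 -m pendant '[[-1,0,0,0,0.07],[-1,0,0,0,0]]'| grep -E "ori|force"; python3 -c "
from workcell import env;s=env.get_state();print(s['ft_torque'],s['tau'][5])"
python3 -m pendant '[[-1,0,0,0,0.07],[-1,0,0,0,0]]'| grep -E "ori|force"; python3 -c "
from workcell import env;s=env.get_state();print(s['ft_torque'],s['tau'][5])"
```

```text
orientation: [0.001, 0.822, 0.569, 0.0]
wrist_force: [2.0, -2.4, -5.5]
grip_force: 77.0
[-0.75815675 -0.53363958 -0.04801107] 0.16686076764017344
orientation: [0.002, 0.841, 0.54, 0.001]
wrist_force: [3.6, -3.6, -6.8]
grip_force: 76.8
[-1.07894605 -0.96113933  0.16920173] 0.3342106472700834
orientation: [0.002, 0.859, 0.512, 0.001]
wrist_force: [4.2, -5.7, -6.2]
grip_force: 77.0
[-1.45434806 -1.10158314  1.87781822] 2.015228569507599
```

Torque rose to 1.9 N m after 63° of turn, well above the 0.3 N m of the balls, so the stop should be reached. I check bar against hub marks.

Run:
```python
from h import *
a=save("scene","s3");b=save("top","t3")
c=lambda im,x,y,w,h:cv2.resize(im[y:y+h,x:x+w],(400,400),interpolation=cv2.INTER_CUBIC)[:,:,::-1]
cv2.imwrite("pics/c3.png",np.hstack([c(b,320,190,64,64),c(a,298,235,64,64)]))
for im,cam,roi in((b,"top",(315,185,75,60)),(a,"scene",(290,235,75,75))):
  for k in("orange","red"):
    for c_,n,p in blobs(im,roi,k,2):
      for z in(.179,.082):
        r=ray(cam,c_,z);print(cam,k,c_.round(1),n,z,r.round(4),"ang",np.degrees(np.arctan2(r[1]+.172,r[0]-.534)).round(1),"r",np.hypot(r[1]+.172,r[0]-.534).round(4))
```

```text
top orange [364.4 206.8] 5 0.179 [ 0.566  -0.1623  0.179 ] ang 16.8 r 0.0334
top orange [364.4 206.8] 5 0.082 [ 0.5736 -0.1928  0.082 ] ang -27.7 r 0.0447
top orange [363.1 218.7] 17 0.179 [ 0.5373 -0.1578  0.179 ] ang 76.9 r 0.0146
top orange [363.1 218.7] 17 0.082 [ 0.5417 -0.1877  0.082 ] ang -63.8 r 0.0175
top orange [347.  234.4] 14 0.179 [ 0.5003 -0.1176  0.179 ] ang 121.8 r 0.064
top orange [347.  234.4] 14 0.082 [ 0.5006 -0.1431  0.082 ] ang 139.1 r 0.0442
top red [342.5 220. ] 4 0.179 [ 0.5347 -0.1082  0.179 ] ang 89.3 r 0.0638
top red [342.5 220. ] 4 0.082 [ 0.5389 -0.1327  0.082 ] ang 83.0 r 0.0396
top red [344.5 230.5] 2 0.179 [ 0.5095 -0.112   0.179 ] ang 112.2 r 0.0648
top red [344.5 230.5] 2 0.082 [ 0.5109 -0.1369  0.082 ] ang 123.3 r 0.0421
scene orange [339.1 268.4] 21 0.179 [ 0.5348 -0.1856  0.179 ] ang -86.7 r 0.0136
scene orange [339.1 268.4] 21 0.082 [ 0.5705 -0.1733  0.082 ] ang -2.0 r 0.0365
scene orange [346.5 276.1] 19 0.179 [ 0.531  -0.2125  0.179 ] ang -94.3 r 0.0406
scene orange [346.5 276.1] 19 0.082 [ 0.5663 -0.2024  0.082 ] ang -43.2 r 0.0444
scene orange [315.5 279.5] 15 0.179 [ 0.4706 -0.159   0.179 ] ang 168.4 r 0.0647
scene orange [315.5 279.5] 15 0.082 [ 0.5009 -0.1445  0.082 ] ang 140.2 r 0.043
scene red [340.8 287.2] 5 0.179 [ 0.4979 -0.2198  0.179 ] ang -127.1 r 0.0599
scene red [340.8 287.2] 5 0.082 [ 0.5305 -0.2103  0.082 ] ang -95.2 r 0.0384
```

View pics/c3.png

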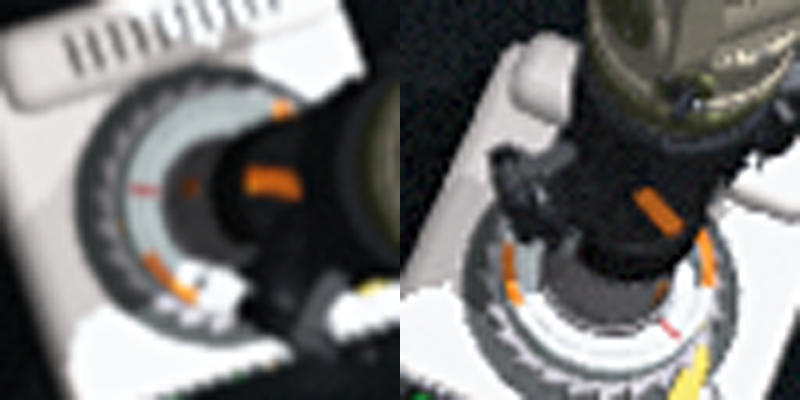

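The top crop shows the body mark (190,187) in line with the red line (145,190). The hub took up only about 5° of play, so the jar is home. One small firm push, then turn back anticlockwise by about a quarter turn.

```bash
python3 -m pendant '[[-1,0,0,0,0.04],[-1,0,0,0,0],[-1,0,0,0,0],[-1,0,0,0,-0.06],[-1,0,0,0,-0.1],[-1,0,0,0,-0.12],[-1,0,0,0,-0.12],[-1,0,0,0,-0.12]]'; python3 -m pendant '[[-1,0,0,0,-0.12],[-1,0,0,0,-0.12],[-1,0,0,0,-0.12],[-1,0,0,0,-0.12],[-1,0,0,0,-0.12],[-1,0,0,0,-0.12],[-1,0,0,0,-0.12],[-1,0,0,0,-0.12]]'; python3 -m pendant '[[-1,0,0,0,-0.12],[-1,0,0,0,-0.06],[-1,0,0,0,0],[-1,0,0,0,0]]';python3 -c "
from workcell import env;s=env.get_state();print(s['ft_torque'],s['tau'][5])"
```

```text
clock: 9.82
tcp_pos: [0.5349, -0.1716, 0.1635]
orientation: [0.0, 0.712, 0.702, 0.001]
wrist_force: [2.6, -0.3, -4.2]
finger_gap: 0.0584
grip_force: 76.9
clock: 10.82
tcp_pos: [0.5341, -0.1713, 0.1635]
orientation: [0.0, 0.308, 0.952, 0.001]
wrist_force: [1.2, 0.7, -1.7]
finger_gap: 0.0586
grip_force: 77.2
clock: 11.32
tcp_pos: [0.534, -0.1715, 0.1635]
orientation: [0.0, 0.224, 0.975, 0.001]
wrist_force: [1.5, 1.9, -0.4]
finger_gap: 0.0584
grip_force: 77.1
[ 0.66689612 -0.20117582  0.03276858] -0.010187085717916489
```

Turned back 95°. Release and lift straight up.

```bash
python3 -m pendant '[[0.2,0,0,0,0],[0.6,0,0,0,0],[1,0,0,0,0],[1,0,0,0,0],[1,0,0,0,0],[1,0,0,0,0]]' 40 | tail -2; python3 -m pendant '[[1,0,0,-0.02,0],[1,0,0,-0.03,0],[1,0,0,-0.05,0],[1,0,0,-0.05,0],[1,0.055,0,0,0],[1,0.055,0,0,0],[1,0.055,0,0,0],[1,0,0,0,0]]'
python3 - <<'E'
from h import *
a=save("scene","s4");b=save("top","t4")
c=lambda im,x,y,w,h:cv2.resize(im[y:y+h,x:x+w],(400,400),interpolation=cv2.INTER_CUBIC)[:,:,::-1]
cv2.imwrite("pics/c4.png",np.hstack([c(b,320,190,64,64),c(a,298,235,64,64)]))
print(bar(b,"top",(320,190,64,64),.179),bar(a,"scene",(298,235,64,64),.179))
for im,cam,roi in((b,"top",(315,185,75,60)),(a,"scene",(290,235,75,75))):
  for k in("orange","red"):
    for c_,n,p in blobs(im,roi,k,2):
        r=ray(cam,c_,.082);print(cam,k,c_.round(1),n,r.round(4),"ang",np.degrees(np.arctan2(r[1]+.172,r[0]-.534)).round(1),"r",np.hypot(r[1]+.172,r[0]-.534).round(4))
E
```

```text
finger_gap: 0.0853
grip_force: 0.0
clock: 13.08
tcp_pos: [0.3822, -0.0981, 0.3137]
orientation: [-0.0, 0.224, 0.975, 0.0]
wrist_force: [0.9, -0.8, -0.2]
finger_gap: 0.0855
grip_force: 0.0
(array([ 0.53387497, -0.17313727]), np.float64(173.41224426320596), np.int32(94)) (array([ 0.53550018, -0.17244513]), np.float64(173.15465038819264), np.int32(62))
top orange [344.9 210.6] 22 [ 0.564  -0.1401  0.082 ] ang 46.8 r 0.0438
top orange [369.5 220.1] 94 [ 0.5379 -0.2048  0.082 ] ang -83.3 r 0.033
top orange [369.  234.5] 14 [ 0.4996 -0.2015  0.082 ] ang -139.4 r 0.0453
top red [359.  207.5] 4 [ 0.5719 -0.1782  0.082 ] ang -9.3 r 0.0384
top red [356. 237.] 5 [ 0.4934 -0.1667  0.082 ] ang 172.6 r 0.041
scene orange [335.3 265. ] 62 [ 0.5712 -0.159   0.082 ] ang 19.3 r 0.0394
scene orange [333.2 292.3] 21 [ 0.5053 -0.2037  0.082 ] ang -132.2 r 0.0428
scene red [320.5 285.2] 8 [ 0.4974 -0.1651  0.082 ] ang 169.3 r 0.0372
```

View pics/c4.png

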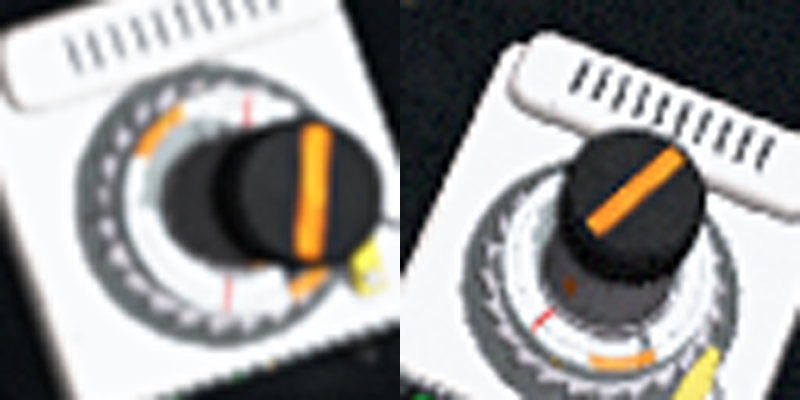

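The bar is at 173° and the red line at 172°, so the jar is locked. The hub is about 83° from its start, and the jar is centred, upright and free of the gripper. Handing in.

```bash
python3 -c "
from workcell import env;print(env.hand_in())"
```

```text
the job is handed in; nothing more can be done
None
```

The jar is locked in the hub to within about 2° of home, the hub has been carried about 83° anticlockwise from its start, the gripper is clear, and the job was handed in at about 13 s; no verdict was returned.

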